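Draw a blank plaque out of its slotted rack and cover the rack

ROBOT

A 6-joint arm with a two-finger parallel gripper is mounted at the origin on the work surface; the furniture and walls round the work are solid. World frame = base frame: x ahead of the robot, y to its left, z up, the work surface at z = 0. Lengths are in m, angles in degrees, forces in N, time in s.
With the tool pointing down it reaches from about 0.3 to 0.875 m from the base axis. Payload 6.4 kg.
Tool frame: the origin (TCP) lies at the very end of the fingers, on their centre line; the grasp point (between the pads) lies 19 mm behind it; z points along the fingers, y is the line along which they close (so a half turn about z gives the same grasp; the last joint's range is limited). The gripper opens to 85 mm and grips with 20 to 120 N. Pads are 22 mm wide; open, the fingers measure 114 mm over their backs; the gripper's body (76 mm by 85 mm) begins 54 mm behind the grasp point. The pads swing forward as they close: fully open they stand 13 mm farther back than shut.
Start: joints at [62.206, 10.359, 92.074, -0, 77.567, -11.82], TCP at [0.158, 0.553, 0.231] pointing down, gripper open.
Joint ranges: [-171.53, 171.53], [-51.25, 118.39], [17.06, 147.69], [-65.23, 245.23], [0, 150.52], [-178.68, 178.68]. Speed limits (degrees/s): [147.25, 147.25, 172.46, 180, 180, 180].

INTERFACE

Orientations are given as a 3x3 rotation matrix whose columns are the frame's x, y, z axes.
In Python, from station import manip gives the robot as it stands.
- The arm moves only by the shell command python3 steer.py [OPENING] [FORCE], which reads ROWS from standard input. ROWS is a JSON list of rows, 1 to 20 of them, each written [[dx, dy, dz], turn]: dx, dy, dz in units of 5 mm, then a turn about the tool's z in degrees; each row shifts and turns the commanded pose from where the row before left it, along the tool's axes as they then stand; what a row does not reach is not made up. A row lasts 1/12 s, in which the tool goes at most 0.0417 m and 7.16 degrees, less where a joint would pass 70% of its speed; a pose out of reach is approached as far as the arm can. OPENING is the opening from 0.0 (shut) to 1.0 (fully open), set as the command begins (- or left out keeps the last). The fingers move at their own pace and stop on an object; FORCE is the grip in N (left out, the last holds). Time passes only in rows, so rows that do not move let the fingers close. It prints the time, the measured TCP pose, the force, the opening and the grip force at its end. Input that does not fit is refused with a message, and nothing moves.
- manip.sense(): the state, without advancing time (a new reading comes with each control period).
- manip.camera(name): name is "scene" or "top"; returns the picture (420x560x3 uint8, blue, green, red); there is no depth.
- manip.camera_info(name): a dict with "fx", "fy", "cx", "cy" (pixels), "rvec" (rotation vector, rad) and "tvec" (3), from world to camera coordinates, as OpenCV has them. Camera axes: x right, y down, z forward; pixel columns grow to the right and rows downward; lengths in m; the calibration is good to about 2 mm. A picture is of the moment at which its call begins. camera_info takes no time and is no camera call.
- manip.finish_job(): hands the job in; it is judged then, once.
The state is a dict: "t": time; "joints": joint angles; "dq": joint speeds; "joint_torque": joint torques, N m; "position": TCP position; "ee_rot": TCP orientation; "contact_force": force on the tool from outside, world axes, zero at the start; "torque": the same for the moment, N m; "width": opening from 0.0 (shut) to 1.0 (fully open); "finger_force": force on a finger pad.
Only numpy, scipy, OpenCV 4.12 (cv2) and the standard library are available. Lean on these libraries where they do the work, as an engineer would, in place of code of your own. Each camera call takes 0.05 s, during which the arm holds its last target. There are 200 camera calls.

TASK

Press on the face of the thin plywood plaque and slide it up the sloping slot of its rack until its upper end stands out far enough to take hold of, then draw it right out and lay it flat in the middle of the cork mat. Then slide the metal cover fully across the empty slot, until it stops. Leave the unpainted jar, the spinning top and everything else where they stand.

Things in the scene. Friction and masses are not known exactly. Their poses are not given: they have to be found in the camera images.
- plaque: Plywood plaque 84 x 60 x 6 mm, 40 to 90 g. Origin: centre of its underside; x along the 84 mm length (up the slope while in the rack), y across, z normal to its face. At the start it lies on the slot's floor, low end against the stop (origin at channel x = 46 mm). Friction with wood about 0.6: it stays wherever it is left in the slot.
- rack: Wooden desk rack, fixed. Origin: on the table under the slot; x level, towards the slot's high end, y across, z up. Base board 8 mm thick, x -50 to +42 mm, y -116 to +40 mm.
- channel: Sloping slot of the rack, fixed. Origin: middle of the low end of its floor, 22 mm above the table, at rack x = -50 mm; x up the floor (22 degrees), y as the rack's, z square to the floor. Floor 106 mm long, 8 mm thick; stop at x 0 to 4 mm. Walls 62 mm apart with lips (z 8 to 12 mm) over the plaque's long edges: window y -26 to +26 mm, so in the slot only the plaque's upper face can be reached.
- slot_end (a point): Middle of the slot's open high end, on the floor: channel x = 106 mm, y = 0, z = 0; nothing is beyond it, so a plaque standing out there can be gripped by its two long edges. Two guide rails of the cover cross above the slot (channel z 12 to 20 mm, y -114 to +38 mm) at channel x 0 to 6 and 100 to 106 mm; the plaque passes under them.
- cover (a joint): Travel (m) of the flat aluminium cover, 93 x 70 x 4 mm, across the slot along channel +y: 0 parked beside the slot on the -y side, 0.074 shut against its stop. Starts at 0 to 0.012. Slides against about 2 N and stays where left. Its upper face is at channel z = 17.5 mm.
- rib (a point): Middle of the top of the cover's finger rib: a bar 56 mm long (channel x), 8 mm thick (y), 15 mm above the cover's face, near its inner edge (the one towards the slot); at channel x = 53, z = 32.5, y = -54 mm + travel. Push its -y side to shut the cover; a wall stands some 0.12 m beyond.
- mat: Cork mat 100 x 120 x 4 mm, fixed flat on the table. Origin: centre of its underside; x along the 100 mm side, y along the 120 mm side, z up. Between rack and mat stands a pine shelf, 160 mm high, with an upright of 300 mm at its far end: carry things over its near part.
- bare_jar: Unpainted turned wooden jar, 67 mm across, 58 mm high; bystander. Origin: centre of its underside.
- top: Spinning top on its wooden ring, 43 mm across, 54 mm high; bystander. Origin: centre of its underside.

How it is judged:
By the outcome, as a careful person would: the job done as asked, in the order asked, and still so for the second after the job is handed in, with the robot touching nothing.
It also fails if it takes over 72 s, if anything falls off the work surface, if the arm or the gripper's body presses on something with over 40 N, if the wrist force passes 120 N, or if a joint passes its speed limit or range.

## Working session

There is one attempt and no reset: what is moved stays moved. The work goes in short steps, Python scripts to look and compute and a shell command to move; the robot and the scene stay as the last step left them, time stands still between calls to the robot, and variables do not carry over. Pictures are saved under pics/ and viewed, at most 10 in all, crops included, and the job is handed in when it is done.

```bash
ls; mkdir -p pics; python3 - <<'E'
from station import manip
import cv2
for n in("scene","top"):
    cv2.imwrite(f"pics/{n}0.png",manip.camera(n)); print(n,manip.camera_info(n))
s=manip.sense(); print(s)
E
```

```text
pics
station.py
steer.py
scene {'fx': 398.26456902268677, 'fy': 398.26456902268677, 'cx': 279.5508926683049, 'cy': 206.82240041523502, 'rvec': array([ 0.39651039,  2.7035837 , -1.31147185]), 'tvec': array([ 0.40911959, -0.01754357,  1.06822992])}
top {'fx': 468.7439054111448, 'fy': 468.7439054111448, 'cx': 279.5727216388371, 'cy': 213.01078425006332, 'rvec': array([ 2.18797481, -2.021974  ,  0.22135551]), 'tvec': array([-0.01894799,  0.45930832,  1.00720802])}
{'t': 0.1, 'joints': array([ 6.22038853e+01,  1.03985957e+01,  9.21254163e+01,  3.69412463e-04,
        7.75682628e+01, -1.18218106e+01]), 'dq': array([ 0.0353951 , -0.18496663, -0.0254031 ,  0.09316197,  0.03777703,
        0.00567946]), 'joint_torque': array([ 6.49261510e-04, -4.45874834e+01, -3.52238989e+01, -1.68895513e-04,
        4.14978771e-03,  2.59415674e-05]), 'position': array([0.15800464, 0.55234865, 0.23046914]), 'ee_rot': array([[-9.61384706e-01,  2.75206966e-01, -7.56587531e-04],
       [ 2.75207801e-01,  9.61383714e-01, -1.42172995e-03],
       [ 3.36100944e-04, -1.57504822e-03, -9.99998703e-01]]), 'contact_force': array([ 0.88722657,  0.01365563, -0.17405189]), 'torque': array([-0.01772786, -0.04578224,  0.05050138]), 'finger_force': 0.0, 'width': 0.9982656666596729}
```

View pics/scene0.png

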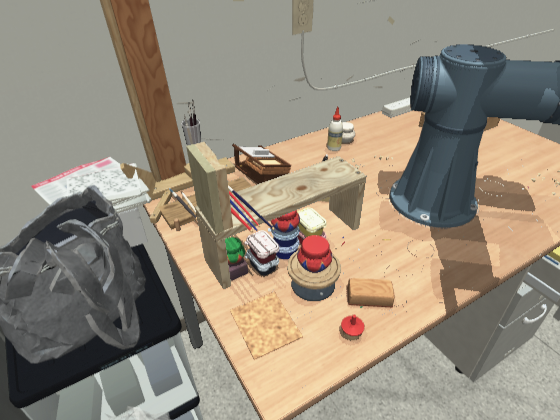

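View pics/top0.png

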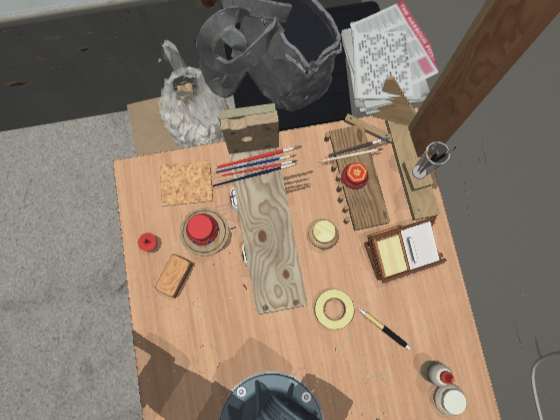

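The scene view shows a mat at the lower left (265,323), the shelf in the middle and a dark rack at about (262,160). In the top view the rack is at about (405,250), the mat at (186,183), the jar possibly at (323,234) and the top at (355,176). I'll enlarge the rack.

```bash
python3 - <<'E'
import cv2,numpy as np
a=cv2.imread("pics/top0.png")[205:295,350:460]; b=cv2.imread("pics/scene0.png")[135:190,220:310]
a=cv2.resize(a,None,fx=7,fy=6.5,interpolation=cv2.INTER_CUBIC)
a=cv2.resize(cv2.imread("pics/top0.png")[210:290,355:455],None,fx=7,fy=7,interpolation=cv2.INTER_CUBIC)
cv2.imwrite("pics/ta.png",a)
cv2.imwrite("pics/sb.png",cv2.resize(b,None,fx=8,fy=8,interpolation=cv2.INTER_CUBIC))
from station import manip
for n in("scene","top"):
    c=manip.camera_info(n)
    R=cv2.Rodrigues(c["rvec"])[0]; print(n,"campos",-R.T@c["tvec"])
    for p in([0,0,0],[.158,.553,.23],[.5,0,0],[.5,.3,0],[.5,-.3,0]):
        q=R@np.array(p)+c["tvec"]; print(p,(q[:2]/q[2]*c["fx"]+[c["cx"],c["cy"]]).round())
E
```

```text
scene campos [0.62169593 0.70229704 0.65503803]
[0, 0, 0] [432. 200.]
[0.158, 0.553, 0.23] [623. 340.]
[0.5, 0, 0] [250. 238.]
[0.5, 0.3, 0] [287. 344.]
[0.5, -0.3, 0] [228. 172.]
top campos [0.23556211 0.00378333 1.0817982 ]
[0, 0, 0] [271. 427.]
[0.158, 0.553, 0.23] [-38. 335.]
[0.5, 0, 0] [288. 201.]
[0.5, 0.3, 0] [163. 192.]
[0.5, -0.3, 0] [414. 211.]
```

View pics/ta.png

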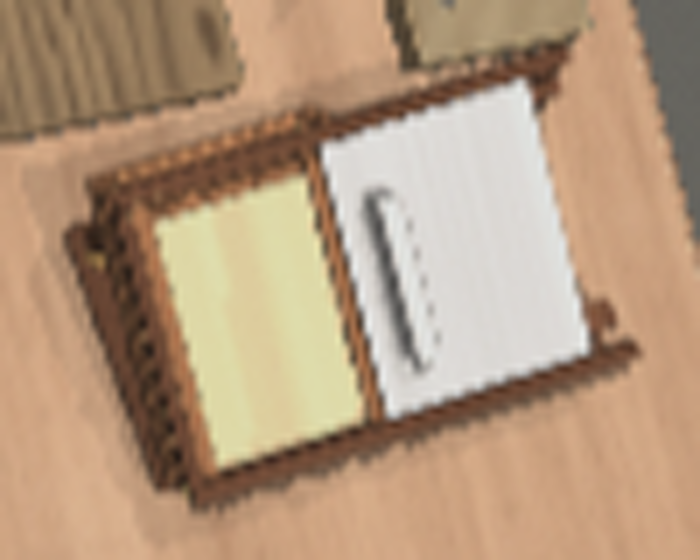

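View pics/sb.png

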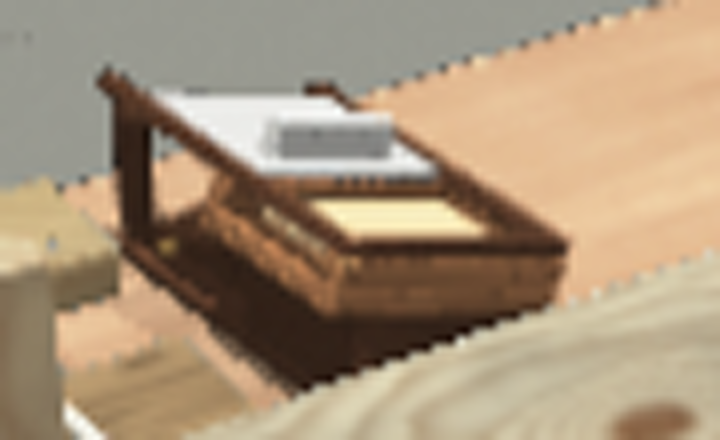

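The crops show the pale plaque in its slot, with the white cover and its rib on the −y side. The high end points away from the robot. I'll fit the rack pose from the cover, rib and rail corners, and the mat from its corners.

```bash
cat > h.py <<'E'
import cv2,numpy as np
from station import manip
C={n:manip.camera_info(n) for n in("scene","top")}
def proj(n,p):
    c=C[n];K=np.array([[c["fx"],0,c["cx"]],[0,c["fy"],c["cy"]],[0,0,1]])
    return cv2.projectPoints(np.atleast_2d(np.float64(p)),c["rvec"],c["tvec"],K,None)[0][:,0]
def ray(n,uv,z):
    c=C[n];R=cv2.Rodrigues(c["rvec"])[0];o=-R.T@c["tvec"]
    d=R.T@np.array([(uv[0]-c["cx"])/c["fx"],(uv[1]-c["cy"])/c["fy"],1]);return o+d*(z-o[2])/d[2]
S,K_=np.sin(np.radians(22)),np.cos(np.radians(22))
def ch2w(p,q):   # channel point (m), q=(x,y,yaw) rack
    p=np.atleast_2d(p);rx=-.05+p[:,0]*K_-p[:,2]*S;z=.022+p[:,0]*S+p[:,2]*K_
    c,s=np.cos(q[2]),np.sin(q[2]);return np.c_[q[0]+c*rx-s*p[:,1],q[1]+s*rx+c*p[:,1],z]
E
cat > fit.py <<'E'
from h import *
from scipy.optimize import least_squares as LS
T=lambda a:np.array(a)/7+[355,210]-0.43
Sc=lambda a:np.array(a)/8+[220,135]-0.44
cov=lambda t,e:[[.0995,e+t,.0175],[.0995,e-.07+t,.0175],[.0065,e-.07+t,.0175],[.0065,e+t,.0175]]
tp=T([[320,142],[525,82],[590,352],[385,418],[383,192],[430,368],[195,510],[638,350],[572,48]])
sp=Sc([[260,175],[155,92],[330,95],[437,175],[567,245],[345,245],[105,75]])
def res(v,full=False):
    q,t,e=v[:3],v[3],v[4]
    P=cov(t,e)+[[.081,-.054+t,.0325],[.025,-.054+t,.0325],[0,.038,.02],[0,-.114,.02],[.106,-.114,.02]]
    Q=cov(t,e)+[[0,.038,.02],[.106,.038,.02],[.106,-.114,.02]]
    r=np.r_[proj("top",ch2w(P,q))-tp,proj("scene",ch2w(Q,q))-sp]
    return r if full else r.ravel()
f=LS(res,[.42,-.29,.2,.006,-.039],loss="soft_l1",x_scale=[.1,.1,.3,.01,.01])
q=f.x;print("rack",q[:2],"yaw",np.degrees(q[2]),"travel",q[3],"edge",q[4]);print(res(q,True).round(1).tolist())
np.save("q.npy",q)
print("slot_end",ch2w([.106,0,0],q),"rib",ch2w([.053,-.054+q[3],.0325],q))
for n,l in(("top",[(163,163),(211,164),(212,202),(161,203)]),("scene",[(232,304),(274,292),(300,337),(250,356)])):
    w=np.array([ray(n,p,.004) for p in l]);print("mat",n,w.round(3).tolist(),w.mean(0))
for k,p,z in(("jar",(323,234),.058),("redR",(355,176),.05),("redL",(148,242),.05),("shelf",(282,311),.16),("shelf",(304,304),.16),("shelf",(235,180),.16),("shelf",(270,160),.16),("up",(222,122),.3),("up",(277,104),.3),("boardtop",(385,125),.02),("boardtop",(437,212),.02)):print(k,ray("top",p,z).round(3))
E
python3 fit.py
python3 - <<'E'
import cv2
t=cv2.imread("pics/top0.png");s=cv2.imread("pics/scene0.png")
a=cv2.resize(t[90:240,310:480],(680,600),interpolation=3);cv2.imwrite("pics/c1.png",a)
m=cv2.resize(t[140:260,130:260],(433,400),interpolation=3);n=cv2.resize(s[280:365,220:310],(423,400),interpolation=3)
w=cv2.hconcat([m,n]);cv2.imwrite("pics/c2.png",w[:,:800])
E
```

```text
rack [ 0.39269824 -0.23428987] yaw 22.063815969421984 travel 0.012827965214833984 edge -0.041631830225628184
[[-0.5, 0.2], [0.1, -0.7], [0.1, -0.0], [-0.0, 0.0], [0.4, 0.7], [-0.4, -0.5], [-0.1, -0.9], [0.7, 1.2], [-0.3, -0.5], [-1.2, -0.5], [-1.9, 0.2], [0.6, 0.8], [1.2, -0.1], [1.2, -0.2], [0.8, -0.2], [-0.1, -0.5]]
slot_end [[ 0.43744388 -0.21615345  0.0617083 ]] rib [[ 0.39608462 -0.27734278  0.07198762]]
mat top [[0.57, 0.307, 0.004], [0.576, 0.192, 0.004], [0.483, 0.179, 0.004], [0.471, 0.299, 0.004]] [0.52511269 0.24424927 0.004     ]
mat scene [[0.58, 0.185, 0.004], [0.491, 0.18, 0.004], [0.473, 0.296, 0.004], [0.571, 0.307, 0.004]] [0.5288171  0.24213535 0.004     ]
jar [ 0.418 -0.082  0.058]
redR [ 0.56  -0.148  0.05 ]
redL [0.37  0.303 0.05 ]
shelf [ 0.243 -0.004  0.16 ]
shelf [ 0.26  -0.045  0.16 ]
shelf [0.497 0.112 0.16 ]
shelf [0.545 0.044 0.16 ]
up [0.562 0.129 0.3  ]
up [0.605 0.034 0.3  ]
boardtop [ 0.703 -0.219  0.02 ]
boardtop [ 0.497 -0.347  0.02 ]
```

View pics/c2.png

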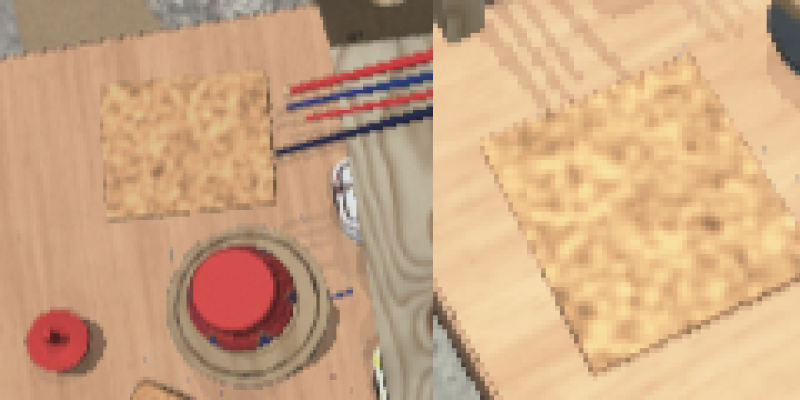

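```bash
cat >> h.py <<'E'
q=np.load("q.npy") if __import__("os").path.exists("q.npy") else None
def delta(target,yaw_y=None):
    s=manip.sense();R=s["ee_rot"];d=R.T@(np.array(target)-s["position"])
    a=None
    if yaw_y is not None:
        c=np.degrees(np.arctan2(R[1,1],R[0,1]));a=-((yaw_y-c+90)%180-90)
    print("pos",s["position"].round(4),"delta tool",d.round(4),"turn",a,"F",s["contact_force"].round(1),"t",round(s["t"],2))
def press(xc,dz):  # TCP centre for tip uphill edge on the plaque face at channel x=xc
    w=ch2w([xc,0,.006],q)[0];return w-np.array([np.cos(q[2])*.011,np.sin(q[2])*.011,-dz])
E
python3 - <<'E'
from h import *
m=np.array([ray("top",p,.004) for p in[(160.3,165.5),(210.1,161),(212.5,200.9),(162.1,205.4)]]);print(m.round(3).tolist(),m.mean(0))
m=np.array([ray("scene",(220+x/4.7,280+y/4.7),.004) for x,y in[(253,52),(47,135),(160,375),(372,285)]]);print(m.round(3).tolist(),m.mean(0))
print(press(.04,0),press(.04,.12))
delta([.36,.10,.231],112)
E
```

```text
[[0.563, 0.313, 0.004], [0.584, 0.195, 0.004], [0.486, 0.178, 0.004], [0.466, 0.296, 0.004]] [0.52455575 0.24534617 0.004     ]
[[0.49, 0.177, 0.004], [0.586, 0.195, 0.004], [0.566, 0.317, 0.004], [0.477, 0.303, 0.004]] [0.52992534 0.24810587 0.004     ]
[ 0.36845378 -0.24411669  0.04254737] [ 0.36845378 -0.24411669  0.16254737]
pos [0.158  0.5523 0.2305] delta tool [-0.3187 -0.3793 -0.    ] turn -37.97436871955438 F [ 0.9  0.  -0.2] t 0.1
```

Units first: shifts go in units of 5 mm. So -0.0237 m is -4.74, -0.02 m is -4.

```bash
echo '[[[-4, -4.74, 0], 0], [[-4, -4.74, 0], 0], [[-4, -4.74, 0], 0], [[-4, -4.74, 0], 0], [[-4, -4.74, 0], 0], [[-4, -4.74, 0], 0], [[-4, -4.74, 0], 0], [[-4, -4.74, 0], 0], [[-4, -4.74, 0], 0], [[-4, -4.74, 0], 0], [[-4, -4.74, 0], 0], [[-4, -4.74, 0], 0], [[-4, -4.74, 0], 0], [[-4, -4.74, 0], 0], [[-4, -4.74, 0], 0], [[-4, -4.74, 0], 0]]' | python3 steer.py 0.0 40
echo '[[[0, 0, 0], -6.33], [[0, 0, 0], -6.33], [[0, 0, 0], -6.33], [[0, 0, 0], -6.33], [[0, 0, 0], -6.33], [[0, 0, 0], -6.33], [[0, 0, 0], 0], [[0, 0, 0], 0]]' | python3 steer.py
python3 -c "
from h import *
delta(press(.04,.12),112.06);print(manip.sense()['joints'].round(1))"
```

```text
t: 1.43
position: [0.3616, 0.0987, 0.2312]
ee_rot: [[-0.961, 0.275, 0.0], [0.275, 0.961, 0.0], [-0.0, 0.0, -1.0]]
contact_force: [0.7, -0.0, -0.8]
width: 0.004
finger_force: 0.0
t: 2.1
position: [0.3613, 0.1002, 0.2311]
ee_rot: [[-0.928, -0.372, -0.0], [-0.372, 0.928, 0.0], [0.0, 0.0, -1.0]]
contact_force: [0.3, 0.4, -0.2]
width: 0.001
finger_force: 0.0
pos [0.3613 0.1002 0.2311] delta tool [ 0.1213 -0.3223  0.0685] turn -0.2414239579135966 F [ 0.3  0.4 -0.2] t 2.1
[  -2.8  -17.7  118.5    0.    79.2 -114.6]
```

Converted, 0.0101 m is 2.02, -0.0269 m is -5.38.

```bash
echo '[[[2.02, -5.38, 0], 0], [[2.02, -5.38, 0], 0], [[2.02, -5.38, 0], 0], [[2.02, -5.38, 0], 0], [[2.02, -5.38, 0], 0], [[2.02, -5.38, 0], 0], [[2.02, -5.38, 0], 0], [[2.02, -5.38, 0], 0], [[2.02, -5.38, 0], 0], [[2.02, -5.38, 0], 0], [[2.02, -5.38, 0], 0], [[2.02, -5.38, 0], 0], [[0, 0, 4], -0.24], [[0, 0, 4], 0], [[0, 0, 4], 0], [[0, 0, 4], 0], [[0, 0, 4], 0], [[0, 0, 4], 0], [[0, 0, 4], 0], [[0, 0, 0], 0]]' | python3 steer.py
python3 -c "
from h import *
delta(press(.04,.02),112.06);print(manip.sense()['joints'].round(1))
a=manip.camera('top')[190:310,330:470];b=manip.camera('scene')[120:200,210:320]
cv2.imwrite('pics/d.png',cv2.hconcat([cv2.resize(a,(420,360),interpolation=3),cv2.resize(b,(380,360),interpolation=3)]))"
```

```text
t: 3.77
position: [0.368, -0.2422, 0.0877]
ee_rot: [[-0.927, -0.376, -0.005], [-0.376, 0.927, 0.005], [0.002, 0.007, -1.0]]
contact_force: [-0.3, -0.2, -0.8]
width: -0.001
finger_force: 0.0
pos [ 0.368  -0.2422  0.0877] delta tool [ 0.0002 -0.0022  0.0252] turn -0.0040627875597039065 F [-0.3 -0.2 -0.8] t 3.77
[ -48.9    4.5  117.3   -0.    58.6 -160.9]
```

View pics/d.png

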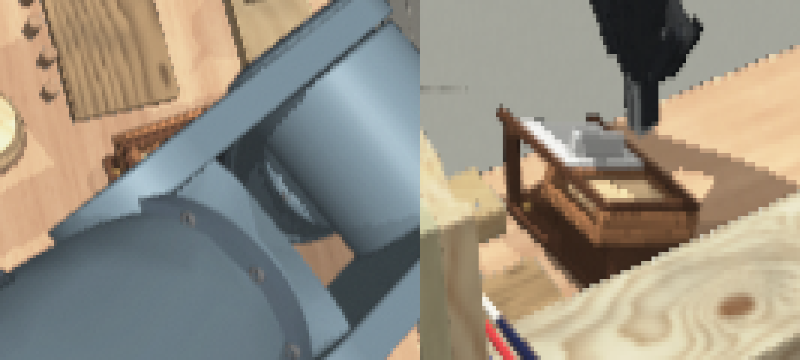

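The scene crop shows the closed fingers ending at about (274,148) in the full image, which looks farther off than I expected. I'll check that against the projected TCP.

```bash
python3 -c "
from h import *
p=manip.sense()['position'];print(proj('scene',p),proj('scene',ch2w([.04,0,.006],q)),proj('scene',ch2w([[.1,.026,.012],[.006,.026,.012],[.1,-.026,.012]],q)))
print(q, ray('scene',(265,157),.05))
for u in ((378,238),(395,262)): print(ray('top',u,.05))
s=manip.sense();print(s['ee_rot'])
"
```

```text
[[274.0270887  147.97045864]] [[271.81296527 163.92913776]] [[261.78939807 165.82174382]
 [286.66853626 165.76139186]
 [250.79061621 158.10566901]]
[ 0.39269824 -0.23428987  0.38508623  0.01282797 -0.04163183] [ 0.39052078 -0.27079339  0.05      ]
[ 0.41978169 -0.20586397  0.05      ]
[ 0.36919388 -0.24507055  0.05      ]
[[-9.26289195e-01 -3.76811036e-01 -1.33091253e-03]
 [-3.76812784e-01  9.26288250e-01  1.48450662e-03]
 [ 6.73430163e-04  1.87658730e-03 -9.99998012e-01]]
```

```bash
echo '[[[0, -0.4, 2], 0], [[0, 0, 2], 0], [[0, 0, 2], 0], [[0, 0, 1], 0], [[0, 0, 1], 0], [[0, 0, 0], 0], [[0, 0, 0], 0]]' | python3 steer.py
echo '[[[0, 0, 0.4], 0], [[0, 0, 0.4], 0], [[0, 0, 0], 0]]' | python3 steer.py
echo '[[[0, 0, 0.4], 0], [[0, 0, 0], 0]]' | python3 steer.py
```

```text
t: 4.45
position: [0.3707, -0.2462, 0.051]
ee_rot: [[-0.926, -0.379, -0.001], [-0.379, 0.926, 0.001], [0.0, 0.001, -1.0]]
contact_force: [-0.9, -0.0, 0.3]
width: 0.003
finger_force: 0.0
t: 4.7
position: [0.3709, -0.2464, 0.0472]
ee_rot: [[-0.926, -0.379, 0.0], [-0.379, 0.926, -0.0], [-0.0, -0.0, -1.0]]
contact_force: [-0.1, 0.0, -0.2]
width: 0.001
finger_force: 0.0
t: 4.87
position: [0.3708, -0.2463, 0.0452]
ee_rot: [[-0.926, -0.379, -0.0], [-0.379, 0.926, 0.0], [0.0, 0.0, -1.0]]
contact_force: [0.1, 0.1, 0.2]
width: 0.002
finger_force: 0.0
```

```bash
echo '[[[0, 0, 0.4], 0], [[0, 0, 0], 0]]' | python3 steer.py|grep -E 'pos|force'
echo '[[[0, 0, 0.4], 0], [[0, 0, 0], 0]]' | python3 steer.py|grep -E 'pos|force'
```

```text
position: [0.3707, -0.2462, 0.0431]
contact_force: [0.1, -0.4, 0.6]
finger_force: 0.0
position: [0.3711, -0.2465, 0.0418]
contact_force: [-1.4, 1.9, 7.6]
finger_force: 3.7
```

```bash
echo '[[[0, 0, 0.3], 0], [[0, 0, 0], 0]]' | python3 steer.py|grep -E 'pos|force'
echo '[[[-0.92, 0, -0.38], 0], [[-0.92, 0, -0.38], 0], [[-0.92, 0, -0.38], 0], [[0, 0, 0], 0]]' | python3 steer.py|grep -E 'pos|force'
python3 -c "
from h import *
delta(press(.08,.0),112.06)
b=manip.camera('scene')[130:190,220:310]
cv2.imwrite('pics/e.png',cv2.resize(b,(720,480),interpolation=3))"
```

```text
position: [0.3712, -0.2466, 0.0415]
contact_force: [-5.7, 6.3, 23.4]
finger_force: 11.2
position: [0.3827, -0.2424, 0.0465]
contact_force: [-11.1, -2.4, 15.0]
finger_force: 9.0
pos [ 0.3827 -0.2424  0.0465] delta tool [-0.0232  0.0036 -0.0111] turn 0.2657582164961241 F [-11.1  -2.4  15. ] t 5.7
```

View pics/e.png

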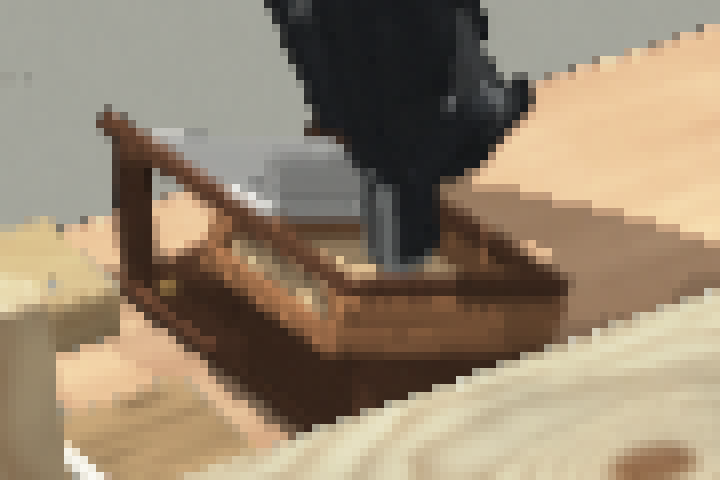

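Converted, -0.0046 m is -0.92, -0.0018 m is -0.36.

```bash
echo '[[[-0.92, 0, -0.36], 0], [[-0.92, 0, -0.36], 0], [[-0.92, 0, -0.36], 0], [[-0.92, 0, -0.36], 0], [[-0.92, 0, -0.36], 0], [[-0.92, 0, -0.36], 0], [[0, 0, 0], 0]]' | python3 steer.py|grep -E 'pos|force'
python3 -c "
from h import *
delta(press(.09,.0),112.06)
b=manip.camera('scene')[130:190,220:310]
cv2.imwrite('pics/f.png',cv2.resize(b,(720,480),interpolation=3))"
```

```text
position: [0.4078, -0.2322, 0.0574]
contact_force: [-13.8, -4.4, 16.2]
finger_force: 10.3
pos [ 0.4078 -0.2322  0.0574] delta tool [-0.0054  0.0037 -0.0039] turn 0.2701750897231818 F [-13.8  -4.4  16.2] t 6.33
```

View pics/f.png

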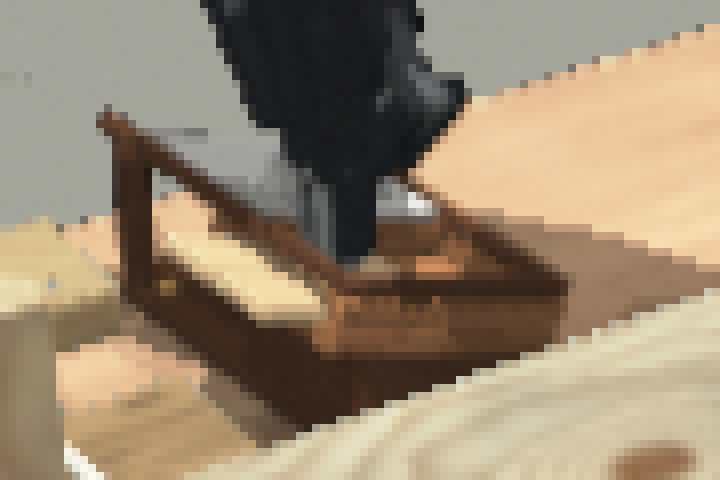

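The plaque now stands out at the high end, seen at about (160–325, 235–325) in the crop. That's roughly 24 mm, so I'll make a second stroke.

Converted, 0.0117 m is 2.34, -0.01 m is -2.

```bash
echo '[[[0, 0, -2], 0], [[0, 0, -2], 0], [[2.34, 0.3, 0.92], 0], [[2.34, 0.3, 0.92], 0], [[2.34, 0, 0.92], 0], [[0, 0, 2], 0], [[0, 0, 1.4], 0], [[0, 0, 0.4], 0], [[0, 0, 0], 0]]' | python3 steer.py|grep -E 'pos|force'
echo '[[[0, 0, 0.3], 0], [[0, 0, 0], 0]]' | python3 steer.py|grep -E 'pos|force'
```

```text
position: [0.3744, -0.2408, 0.0428]
contact_force: [-6.5, 0.7, 6.6]
finger_force: 4.8
position: [0.3745, -0.241, 0.0423]
contact_force: [-10.8, 3.8, 20.6]
finger_force: 10.4
```

```bash
echo '[[[0, 0, -1.8], 0], [[-2.4, 0, -0.98], 0], [[0, 0, 1.4], 0], [[0, 0, 0], 0]]' | python3 steer.py|grep -E 'pos|force'
echo '[[[0, 0, 0.44], 0], [[0, 0, 0], 0]]' | python3 steer.py|grep -E 'pos|force'
```

```text
position: [0.3887, -0.2378, 0.0496]
contact_force: [0.8, 1.5, 10.8]
finger_force: 5.1
position: [0.3888, -0.238, 0.0492]
contact_force: [-3.4, 6.9, 33.7]
finger_force: 15.5
```

```bash
echo '[[[-0.92, 0, -0.42], 0], [[-0.92, 0, -0.42], 0], [[-0.92, 0, -0.38], 0], [[-0.92, 0, -0.38], 0], [[0, 0, 0], 0]]' | python3 steer.py|grep -E 'pos|force'
python3 -c "
from h import *
delta(press(.09,.0),112.06)"
```

```text
position: [0.4017, -0.2316, 0.0551]
contact_force: [-18.2, -6.3, 20.9]
finger_force: 13.0
pos [ 0.4017 -0.2316  0.0551] delta tool [-0.0108  0.0009 -0.0062] turn 0.32055561511786834 F [-18.2  -6.3  20.9] t 8.22
```

Converted, -0.0046 m is -0.92, -0.0019 m is -0.38.

```bash
echo '[[[-0.92, 0, -0.38], 0], [[-0.92, 0, -0.38], 0], [[0, 0, 0], 0]]' | python3 steer.py|grep -E 'pos|force'
echo '[[[0, 0, -4], 0], [[0, 0, -6], 0], [[0, 0, -6], 0], [[0, 0, -6], 0], [[0, 0, 0], 0]]' | python3 steer.py 0.88|grep -E 'pos|force'
python3 -c "
from h import *
b=manip.camera('scene')[130:190,220:310]
cv2.imwrite('pics/g.png',cv2.resize(b,(720,480),interpolation=3))
for x in(.145,.148,.150,.153): print(x,((proj('scene',ch2w([[x,.030,.006],[x,-.030,.006]],q))-[220,130])*8).round())
g=ch2w([.130,0,.003],q)[0];print('grasp',g);delta(g+[0,0,.09],112.06)"
```

```text
position: [0.41, -0.2281, 0.0588]
contact_force: [-16.9, -6.2, 20.5]
finger_force: 12.7
position: [0.4148, -0.2285, 0.1732]
contact_force: [0.2, -1.1, 0.4]
finger_force: 0.0
0.145 [[233. 308.]
 [132. 235.]]
0.148 [[226. 309.]
 [125. 235.]]
0.15 [[221. 309.]
 [121. 235.]]
0.153 [[214. 309.]
 [114. 235.]]
grasp [ 0.45702515 -0.20821673  0.07348041]
pos [ 0.4138 -0.2277  0.1706] delta tool [-0.0474  0.0017  0.0073] turn 0.21831164112030876 F [-0.4 -0.6 -0.2] t 8.93
```

View pics/g.png

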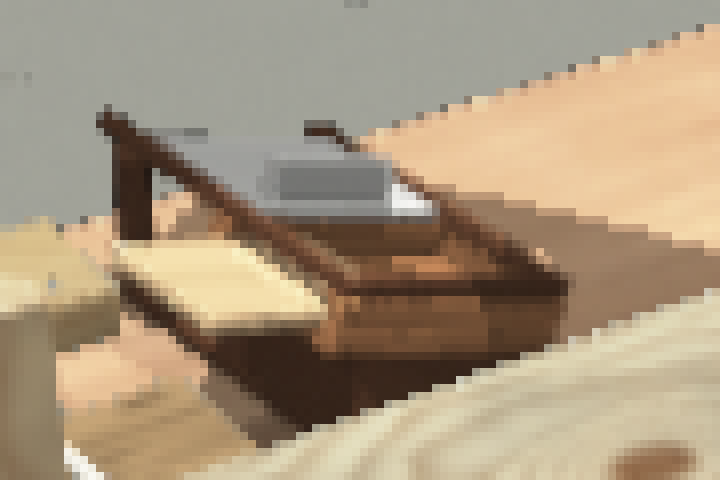

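The plaque now stands out to about channel x = 151 mm: its end corners are at about (212,328) and (115,245) in the crop. I'll go for the grasp.

Converted, 0.02 m is 4, -0.0158 m is -3.16.

```bash
echo '[[[-3.16, 0, 0.6], 0.2], [[-3.16, 0.34, 0.8], 0], [[-3.16, 0, 0], 0], [[0, 0, 0], 0], [[0, 0, 4], 0], [[0, 0, 4], 0], [[0, 0, 4], 0], [[0, 0, 3], 0], [[0, 0, 0], 0], [[0, 0, 0], 0]]' | python3 steer.py 0.88
python3 -c "
from h import *
g=ch2w([.130,0,.003],q)[0];delta(g-[0,0,.012],112.06)"
```

```text
t: 9.77
position: [0.4539, -0.206, 0.0847]
ee_rot: [[-0.927, -0.375, -0.003], [-0.375, 0.927, 0.002], [0.002, 0.004, -1.0]]
contact_force: [0.1, 0.1, -0.2]
width: 0.883
finger_force: 0.0
pos [ 0.4539 -0.206   0.0847] delta tool [-0.0021 -0.0033  0.0232] turn -0.011696652451178124 F [ 0.1  0.1 -0.2] t 9.77
```

```bash
echo '[[[-0.4, -0.6, 2], 0], [[0, 0, 2], 0], [[0, 0, 2], 0], [[0, 0, 0], 0], [[0, 0, 0], 0]]' | python3 steer.py 0.88 | grep -E 'pos|force'
echo '[[[0, 0, 0], 0], [[0, 0, 0], 0], [[0, 0, 0], 0], [[0, 0, 0], 0], [[0, 0, 0], 0], [[0, 0, 0], 0], [[0, 0, 0], 0], [[0, 0, 0], 0]]' | python3 steer.py 0.5 30
```

```text
position: [0.4579, -0.2084, 0.0557]
contact_force: [0.8, -0.4, 0.8]
finger_force: 0.0
t: 10.85
position: [0.4587, -0.209, 0.0569]
ee_rot: [[-0.927, -0.375, 0.0], [-0.375, 0.927, -0.0], [-0.0, -0.001, -1.0]]
contact_force: [-1.1, 1.0, 5.6]
width: 0.697
finger_force: 32.7
```

Converted, -0.0093 m is -1.86, -0.005 m is -1.

```bash
echo '[[[-1, 0, -0.4], 0], [[-1.86, 0, -0.76], 0], [[-1.86, 0, -0.76], 0], [[-1.86, 0, -0.76], 0], [[-1.86, 0, -0.76], 0], [[-1.86, 0, -0.76], 0], [[-1.86, 0, -0.76], 0], [[0, 0, 0], 0]]' | python3 steer.py | grep -E 'pos|force|wid'
echo '[[[0, 0, -4], 0], [[0, 0, -6], 0], [[0, 0, -6], 0], [[0, 0, -6], 0], [[0, 0, -6], 0], [[0, 0, -4], 0], [[0, 0, 0], 0]]' | python3 steer.py | grep -E 'pos|force|wid'
python3 -c "
from h import *
delta([.36,-.05,.25],112.06)
a=manip.camera('scene');cv2.imwrite('pics/h.png',a)"
```

```text
position: [0.5172, -0.1856, 0.0825]
contact_force: [0.2, -0.1, 0.5]
width: 0.692
finger_force: 32.3
position: [0.5171, -0.1873, 0.2468]
contact_force: [1.6, -0.0, -0.4]
width: 0.692
finger_force: 32.8
pos [ 0.5171 -0.1873  0.2468] delta tool [ 0.094   0.1863 -0.0051] turn -0.004085237103012673 F [ 1.6 -0.  -0.4] t 12.1
```

View pics/h.png

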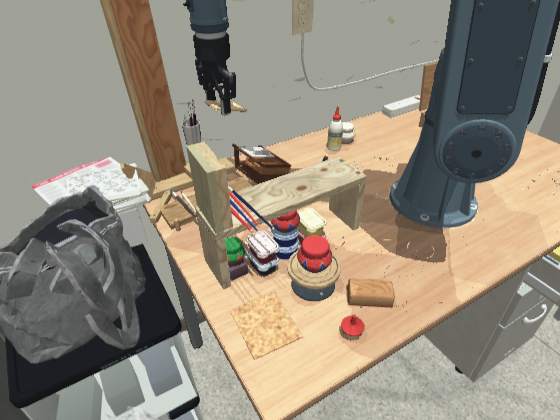

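The picture shows the plaque held at about (228,106), clear of the rack, with everything else in place. I'll carry it over the near part of the shelf.

```bash
echo '[[[1.88, 3.72, 0], 0], [[1.88, 3.72, 0], 0], [[1.88, 3.72, 0], 0], [[1.88, 3.72, 0], 0], [[1.88, 3.72, 0], 0], [[1.88, 3.72, 0], 0], [[1.88, 3.72, 0], 0], [[1.88, 3.72, 0], 0], [[1.88, 3.72, 0], 0], [[1.88, 3.72, 0], 0], [[0, 0, 0], 6], [[0, 0, 0], 6], [[0, 0, 0], 0]]' | python3 steer.py | grep -E 'pos|force|wid'
python3 -c "
from h import *
delta([.37,.16,.25],100)"
```

```text
position: [0.3569, -0.0483, 0.2398]
contact_force: [1.4, 0.8, -0.0]
width: 0.692
finger_force: 32.8
pos [ 0.3569 -0.0483  0.2398] delta tool [-0.0486  0.2029 -0.01  ] turn -0.14186896799289173 F [ 1.4  0.8 -0. ] t 13.23
```

Converted, 0.0203 m is 4.06, -0.0049 m is -0.98.

```bash
echo '[[[-0.98, 4.06, -0.2], 0], [[-0.98, 4.06, -0.2], 0], [[-0.98, 4.06, -0.2], 0], [[-0.98, 4.06, -0.2], 0], [[-0.98, 4.06, -0.2], 0], [[-0.98, 4.06, -0.2], 0], [[-0.98, 4.06, -0.2], 0], [[-0.98, 4.06, -0.2], 0], [[-0.98, 4.06, -0.2], 0], [[-0.98, 4.06, -0.2], 0], [[0, 0, 0], 0]]' | python3 steer.py | grep -E 'pos|force|wid'
python3 -c "
from h import *
delta([.5497,.25,.25],100)"
```

```text
position: [0.3702, 0.162, 0.2502]
contact_force: [-0.1, -0.4, -1.7]
width: 0.689
finger_force: 32.9
pos [0.3702 0.162  0.2502] delta tool [-0.1925  0.0542 -0.    ] turn 0.3850858161363675 F [-0.1 -0.4 -1.7] t 14.15
```

```bash
echo '[[[-3.86, 1.08, 0], 0], [[-3.86, 1.08, 0], 0], [[-3.86, 1.08, 0], 0], [[-3.86, 1.08, 0], 0], [[-3.86, 1.08, 0], 0], [[-3.86, 1.08, 0], 0], [[-3.86, 1.08, 0], 0], [[-3.86, 1.08, 0], 0], [[-3.86, 1.08, 0], 0], [[-3.86, 1.08, 0], 0], [[0, 0, 0], 0], [[0, 0, 6], 0], [[0, 0, 6], 0], [[0, 0, 6], 0], [[0, 0, 6], 0], [[0, 0, 6], 0], [[0, 0, 4], 0], [[0, 0, 4], 0], [[0, 0, 0], 0], [[0, 0, 0], 0]]' | python3 steer.py | grep -E 'pos|force|wid'
python3 -c "
from h import *
delta([.5497,.25,.02],100)"
```

```text
position: [0.5496, 0.2454, 0.0596]
contact_force: [0.1, 0.3, -0.4]
width: 0.694
finger_force: 32.9
pos [0.5496 0.2454 0.0596] delta tool [-0.0011  0.0046  0.0396] turn 0.10287304637061823 F [ 0.1  0.3 -0.4] t 15.82
```

Converted, 0.01 m is 2, 0.008 m is 1.6.

```bash
echo '[[[0, 0.9, 2], 0], [[0, 0, 2], 0], [[0, 0, 2], 0], [[0, 0, 1.6], 0], [[0, 0, 0], 0], [[0, 0, 0], 0]]' | python3 steer.py | grep -E 'pos|force|wid'
echo '[[[0, 0, 0.8], 0], [[0, 0, 0.6], 0], [[0, 0, 0], 0]]' | python3 steer.py | grep -E 'pos|force|wid'
echo '[[[0, 0, 0.6], 0], [[0, 0, 0], 0]]' | python3 steer.py | grep -E 'pos|force|wid'
```

```text
position: [0.55, 0.2507, 0.0225]
contact_force: [0.8, -0.3, -0.5]
width: 0.689
finger_force: 32.9
position: [0.5503, 0.2507, 0.0159]
contact_force: [-0.1, 0.4, -0.6]
width: 0.691
finger_force: 32.9
position: [0.5503, 0.2508, 0.0129]
contact_force: [-0.4, -0.8, -1.1]
width: 0.694
finger_force: 32.9
```

Converted, 0.002 m is 0.4.

```bash
echo '[[[0, 0, 0.4], 0], [[0, 0, 0], 0]]' | python3 steer.py 0.5 20| grep -E 'pos|force|wid'
echo '[[[0, 0, 0.4], 0], [[0, 0, 0], 0]]' | python3 steer.py | grep -E 'pos|force|wid'
echo '[[[0, 0, 0.4], 0], [[0, 0, 0], 0]]' | python3 steer.py | grep -E 'pos|force|wid'
```

```text
position: [0.5505, 0.2508, 0.0111]
contact_force: [0.1, -0.0, 0.4]
width: 0.699
finger_force: 32.9
position: [0.551, 0.2509, 0.0097]
contact_force: [-0.2, 0.8, 2.5]
width: 0.69
finger_force: 33.1
position: [0.5515, 0.2511, 0.0079]
contact_force: [2.1, 0.2, 4.7]
width: 0.688
finger_force: 33.2
```

Converted, 0.002 m is 0.4.

```bash
echo '[[[0, 0, 0.4], 0], [[0, 0, 0.4], 0], [[0, 0, 0], 0]]' | python3 steer.py | grep -E 'pos|force|wid'
echo '[[[0, 0, 0], 0], [[0, 0, 0], 0], [[0, 0, 0], 0], [[0, 0, 0], 0], [[0, 0, 0], 0], [[0, 0, 0], 0]]' | python3 steer.py 0.95 | grep -E 'pos|force|wid'
echo '[[[0, 0, -2], 0], [[0, 0, -4], 0], [[0, 0, -6], 0], [[0, 0, -6], 0], [[0, 0, -6], 0], [[0, 0, -6], 0], [[0, 0, -6], 0], [[0, 0, -6], 0], [[0, 0, -6], 0], [[0, 0, 0], 0]]' | python3 steer.py | grep -E 'pos|force|wid'
```

```text
position: [0.5514, 0.2509, 0.0036]
contact_force: [2.3, 0.4, 4.0]
width: 0.694
finger_force: 33.0
position: [0.5502, 0.2508, 0.003]
contact_force: [-0.4, 0.3, -0.3]
width: 0.947
finger_force: 0.0
position: [0.5538, 0.2517, 0.2519]
contact_force: [0.7, 1.2, 0.7]
width: 0.945
finger_force: 0.0
```

```bash
cat > meas.py <<'E'
from h import *
a=manip.camera("scene");cv2.imwrite("pics/i.png",a)
b=cv2.imread("pics/scene0.png")
m=(cv2.absdiff(a,b).max(2)>22).astype(np.uint8)
poly=proj("scene",[[.466,.296,.004],[.486,.178,.004],[.584,.195,.004],[.563,.313,.004]])
k=np.zeros(m.shape,np.uint8);cv2.fillConvexPoly(k,np.int32(cv2.boxPoints(cv2.minAreaRect(np.float32(poly)))),1)
m=cv2.medianBlur(m*k,3)
n,l,s,c=cv2.connectedComponentsWithStats(m);i=1+s[1:,4].argmax();print("area",s[i,:5])
h=cv2.findContours((l==i).astype(np.uint8),0,1)[0][0][:,0]
w=np.float32([ray("scene",p,.010)[:2] for p in h])*1000
print(cv2.minAreaRect(w),cv2.boxPoints(cv2.minAreaRect(w)).round().tolist())
sm=cv2.resize(cv2.cvtColor(a,6)[285:360,225:310],(43,38),interpolation=3)
print("\n".join("".join(" .:-=+*#%@"[min(9,int(v)//26)] for v in r) for r in sm))
E
python3 meas.py
```

```text
area [ 232  285   60   60 1937]
((524.4429321289062, 227.90576171875), (110.61737823486328, 102.2326889038086), 9.613862037658691) [[461.0, 269.0], [478.0, 168.0], [588.0, 187.0], [570.0, 288.0]]
====++=++=++===++++++++++++=+*#%%+-----=++*
=+===+==+=++++=++++++++++++*#%%%%#-------==
++++==+=++=+++==++++++++**#%%%%%%%=--------
++++===+=++=+++==+++++++%%%%%%%%%#*--------
+++++==+==+==+++==+++###%%%%%%%%%##+:------
++++++==++=+==+++==*#%%%%%%%%%%%%%##*-:----
*++++++=++=+++++++#%%%%%%%%%%%%%%%%###=::--
%+++++++=++=+++++#%%%%###%%%%%%%%%%####*=-:
%*++++++==++=+++#%%%%%%%%%%#%%%%%%%%#######
%%*++++++==+++++#%%%%%%%@%###%%%%%%%#####%#
%%%**++++==++==++%%%%%@@@@%#%%%%%%%%%%%%#%%
%%%%%##*+=+++=+++#%@@@@@@@@#%%%%%%%%%%%%%%%
%%%%###*+====+++*%@@@@@@@@@%%%#%%%%%%%%%%%%
%%%%%%%#*==++**###@@@@@@@@@@%%##%%%%%%%%%%%
%%%%%%%%%***%%####%@@@@@@@@@%##%%%%%%%%%%%%
%%%%%%%%%@@%%#####%@@@@@@@@@@##%%%%%%%%%%%%
%%%%%%%@@@@%#######%@@@@@@@@@%#%#%%%%%%%%%%
%%%%%%@@@@@@########@@@@@@@@@@%%%#%%%%%%###
%%%%%#@@@@@@%####**#@@@@@@@@@@@%%%#%%%#####
%%%%%%%@@@@@@##**#%@@@@@@@@@@@@%%###%######
%%%%%%#@@@@@@###%@@@@@@@@@@@@@@@###########
%%%%%%%%@@@@@@@@@@@@@@@@@@@@@%#####%#######
%%%%%%%#@@@@@@@@@@@@@@@@@@@%#####%%########
%%%%%%%%#@@@@@@@@@@@@@@@%########%%##*#####
%%%%%%%%#@@@@@@@@@@@@@%##*####*##%%########
%%%%%%%%%%@@@@@@@@@@%###%#**##*#####*######
%%%%%%%%%#@@@@@@@%#############**###****###
%%%%%%%@@#%@@@@%#***###########***##**#####
%%%%%%@@@%*%@%#*#%%#####%##%%#*##**##%%####
%%%%@@@@%%##**###%##%%########*#**#%%%%%###
%%@@@%%%%%#+***%#%###########**##%%%%%%%%##
%%%%%%%%%%%****##%##%#######*##%%%%%%%%%%%#
#%%%%%%%%%##**#%%#*#%%##***#%%%%#%%%%%%%%##
*%%%%%%%####**#%%#*#%###*##%%%#%%%%%%%%%###
=#%%%%########%%%######%%%%%%%%%%%%%%%%%###
-*#%%#########%%%#####%%%%%%%%%%%%%%%%%%###
+=*########%%%###**#%%%%%%%%%%%%%%%%%%%%%%%
#-*######%%%%%##%%%%%%%%%%%%%%%%%%%%%%%#%%%
```

Units first: shifts go in units of 5 mm. So -0.02 m is -4, 0.0193 m is 3.86.

```bash
echo '[[[3.86, -1.08, 0], 0], [[3.86, -1.08, 0], 0], [[3.86, -1.08, 0], 0], [[3.86, -1.08, 0], 0], [[3.86, -1.08, 0], 0], [[3.86, -1.08, 0], 0], [[3.86, -1.08, 0], 0], [[3.86, -1.08, 0], 0], [[3.86, -1.08, 0], 0], [[0, -4, 0], 0], [[0, -4, 0], 0], [[0, -4, 0], 0], [[0, -4, 0], 0], [[0, -4, 0], 0], [[0, -4, 0], 0], [[0, -4, 0], 0], [[0, -4, 0], 0], [[0, -4, 0], 0], [[0, -4, 0], 0], [[0, 0, 0], 0]]' | python3 steer.py 0.0 | grep -E 'pos|force|wid'
cat > meas2.py <<'E'
from h import *
for n in("scene","top"):
    a=manip.camera(n).astype(int);cv2.imwrite(f"pics/j{n}.png",a)
    poly=proj(n,[[.466,.296,.004],[.486,.178,.004],[.584,.195,.004],[.563,.313,.004]])
    k=np.zeros(a.shape[:2],np.uint8);cv2.fillConvexPoly(k,np.int32(poly),1)
    d=np.abs(a-cv2.imread(f"pics/{n}0.png").astype(int)).sum(2)
    b=a[...,0]  # plaque is paler: more blue than cork
    print(n,"blue percentiles",np.percentile(b[k>0],[5,25,50,75,95]), "mat before",np.percentile(cv2.imread(f"pics/{n}0.png")[...,0][k>0],[5,50,95]))
    t=cv2.threshold(b[k>0].astype(np.uint8),0,255,cv2.THRESH_OTSU)[0]
    m=cv2.medianBlur(((b>t)&(k>0)).astype(np.uint8),5)
    nn,l,s,c=cv2.connectedComponentsWithStats(m);i=1+s[1:,4].argmax()
    h=cv2.findContours((l==i).astype(np.uint8),0,1)[0][0][:,0]
    w=np.float32([ray(n,p,.010)[:2] for p in h])*1000
    print(t,s[i],cv2.minAreaRect(w))
E
python3 meas2.py
```

```text
position: [0.4228, -0.0268, 0.2428]
contact_force: [-0.5, 0.4, -0.3]
width: 0.001
finger_force: 0.0
scene blue percentiles [124. 140. 157. 211. 218.] mat before [118.75 138.   156.  ]
176.0 [ 237  304   50   38 1127] ((534.5989379882812, 246.4351043701172), (82.68389129638672, 59.678245544433594), 9.735977172851562)
top blue percentiles [112.  129.  141.5 195.  201. ] mat before [103. 120. 133.]
162.0 [172 162  27  35 826] ((532.880126953125, 248.21385192871094), (83.46636962890625, 58.83063507080078), 9.870963096618652)[ WARN:0@0.973] global loadsave.cpp:1063 imwrite_ Unsupported depth image for selected encoder is fallbacked to CV_8U.
```

```bash
python3 - <<'E'
from h import *
for n in("scene","top"):
    a=cv2.imread(f"pics/{n}0.png");lab=cv2.cvtColor(a,cv2.COLOR_BGR2LAB).astype(int)
    P=lambda s:np.int32(proj(n,np.array([[.526,.246,.004]])+s*(np.array([[.466,.296,.004],[.486,.178,.004],[.584,.195,.004],[.563,.313,.004]])-[.526,.246,.004])))
    I=np.zeros(a.shape[:2],np.uint8);cv2.fillConvexPoly(I,P(.8),1)
    O=np.zeros_like(I);cv2.fillConvexPoly(O,P(1.35),1);B=O.copy();cv2.fillConvexPoly(B,P(1.15),0)
    f=lab[...,1]-lab[...,2]*1.0
    t=(np.median(f[I>0])+np.median(f[B>0]))/2;print(n,np.median(f[I>0]),np.median(f[B>0]))
    m=cv2.medianBlur((((f<t)) &(O>0)).astype(np.uint8),5);m=cv2.morphologyEx(m,cv2.MORPH_OPEN,np.ones((7,7)))
    nn,l,s,c=cv2.connectedComponentsWithStats(m);i=1+s[1:,4].argmax()
    h=cv2.findContours((l==i).astype(np.uint8),0,1)[0][0][:,0]
    w=np.float32([ray(n,p,.004)[:2] for p in h])*1000
    print(s[i],cv2.minAreaRect(w))
E
```

```text
scene -25.0 -20.0
[ 235  297   48   58 1575] ((533.2068481445312, 248.1241455078125), (89.02279663085938, 118.42691040039062), 8.694108009338379)
top -18.0 -13.0
[ 161  162   51   43 1908] ((525.8101196289062, 246.9404296875), (98.04682159423828, 118.47297668457031), 11.100493431091309)
```

The plaque lies flat but about 6 mm off-centre towards +x, so I'll nudge it back with the closed fingers.

```bash
python3 -c "
from h import *
delta([.598,.260,.25],100)"
echo '[[[0, 4, 0], 0], [[0, 4, 0], 0], [[0, 4, 0], 0], [[0, 4, 0], 0], [[0, 4, 0], 0], [[0, 4, 0], 0], [[0, 4, 0], 0], [[0, 4, 0], 0], [[0, 4, 0], 0], [[0, 4, 0], 0], [[0, 4, 0], 0], [[0, 4, 0], 0], [[0, 0, 0], 0]]' | python3 steer.py | grep -E 'pos|force|wid'
python3 -c "
from h import *
delta([.598,.260,.25],100)"
```

```text
pos [ 0.4223 -0.0244  0.2427] delta tool [-0.2221  0.2498 -0.0073] turn -0.05908356368809109 F [-0.6 -0.1 -0.3] t 20.63
position: [0.3792, 0.2152, 0.243]
contact_force: [0.2, 0.1, 0.1]
width: -0.001
finger_force: 0.0
pos [0.3792 0.2152 0.243 ] delta tool [-0.2233  0.005  -0.0072] turn 0.27490053498574696 F [0.2 0.1 0.1] t 21.72
```

Converted, 0.03 m is 6, -0.0223 m is -4.46.

```bash
echo '[[[-4.46, 0.1, 0], 0], [[-4.46, 0.1, 0], 0], [[-4.46, 0.1, 0], 0], [[-4.46, 0.1, 0], 0], [[-4.46, 0.1, 0], 0], [[-4.46, 0.1, 0], 0], [[-4.46, 0.1, 0], 0], [[-4.46, 0.1, 0], 0], [[-4.46, 0.1, 0], 0], [[-4.46, 0.1, 0], 0], [[0, 0, 6], 0], [[0, 0, 6], 0], [[0, 0, 6], 0], [[0, 0, 6], 0], [[0, 0, 6], 0], [[0, 0, 6], 0], [[0, 0, 6], 0], [[0, 0, 3], 0], [[0, 0, 0], 0], [[0, 0, 0], 0]]' | python3 steer.py | grep -E 'pos|force|wid'
python3 -c "
from h import *
delta([.598,.260,.007],100)"
```

```text
position: [0.5991, 0.2559, 0.018]
contact_force: [0.8, 0.6, -0.4]
width: 0.004
finger_force: 0.0
pos [0.5991 0.2559 0.018 ] delta tool [0.0003 0.0043 0.011 ] turn 0.06495252457867196 F [ 0.8  0.6 -0.4] t 23.38
```

```bash
echo '[[[0, 0.86, 1.1], 0], [[0, 0, 1.1], 0], [[0, 0, 0], 0], [[0, 0, 0], 0]]' | python3 steer.py | grep -E 'pos|force|wid'
python3 -c "
from h import *
delta([.5790,.2567,.007],100)"
```

```text
position: [0.5993, 0.2604, 0.008]
contact_force: [0.6, 0.5, 0.2]
width: -0.0
finger_force: 0.0
pos [0.5993 0.2604 0.008 ] delta tool [ 0.0206 -0.0001  0.001 ] turn 0.06718315958750054 F [0.6 0.5 0.2] t 23.72
```

Converted, 0.004 m is 0.8, 0.003 m is 0.6.

```bash
echo '[[[0.8, 0, 0.2], 0], [[0.8, 0, 0], 0], [[0.8, 0, 0], 0], [[0.6, 0, 0], 0], [[0.6, 0, 0], 0], [[0.52, 0, 0], 0], [[0, 0, 0], 0], [[0, 0, 0], 0]]' | python3 steer.py | grep -E 'pos|force|wid'
echo '[[[-1.2, 0, 0], 0], [[-1.2, 0, 0], 0], [[0, 0, -6], 0], [[0, 0, -6], 0], [[0, 0, -6], 0], [[0, 0, -6], 0], [[0, 0, -6], 0], [[0, 0, -6], 0], [[0, 0, -6], 0], [[0, 0, -6], 0], [[0, 0, 0], 0]]' | python3 steer.py | grep -E 'pos|force|wid'
python3 -c "
from h import *
delta([.37,.22,.25],100)"
```

```text
position: [0.5786, 0.2565, 0.0064]
contact_force: [-0.5, 0.1, 0.3]
width: -0.0
finger_force: 0.0
position: [0.5946, 0.2596, 0.2547]
contact_force: [0.6, -0.1, 2.3]
width: 0.002
finger_force: 0.0
pos [0.5946 0.2596 0.2547] delta tool [2.281e-01 2.000e-04 1.900e-03] turn 0.04677846691301113 F [ 0.6 -0.1  2.3] t 25.3
```

Converted, -0.025 m is -5, 0.0228 m is 4.56.

```bash
echo '[[[4.56, 0, 0], 0], [[4.56, 0, 0], 0], [[4.56, 0, 0], 0], [[4.56, 0, 0], 0], [[4.56, 0, 0], 0], [[4.56, 0, 0], 0], [[4.56, 0, 0], 0], [[4.56, 0, 0], 0], [[4.56, 0, 0], 0], [[4.56, 0, 0], 0], [[0, -5, 0], 0], [[0, -5, 0], 0], [[0, -5, 0], 0], [[0, -5, 0], 0], [[0, -5, 0], 0], [[0, -5, 0], 0], [[0, -5, 0], 0], [[0, -5, 0], 0], [[0, -5, 0], 0], [[0, 0, 0], 0]]' | python3 steer.py | grep -E 'pos|force|wid'
echo '[[[0, 0, 0], -6], [[0, 0, 0], -6], [[0, 0, 0], 0], [[0, 0, 0], 0]]' | python3 steer.py | grep -E 'pos|force|wid'
cat >> h.py <<'E'
def ribtcp(y,dz=0,zc=.022): return ch2w([.060,y,zc],q)[0]-np.array([np.cos(q[2])*.011,np.sin(q[2])*.011,-dz])
E
python3 meas2.py
python3 -c "
from h import *
delta(ribtcp(-.072,.10),112.06);print(ribtcp(-.072),ribtcp(.0015))"
```

```text
position: [0.4066, -0.0064, 0.247]
contact_force: [0.9, 0.6, -0.5]
width: -0.003
finger_force: 0.0
position: [0.4056, -0.0025, 0.2465]
contact_force: [-0.7, 0.1, -0.3]
width: -0.003
finger_force: 0.0
scene blue percentiles [123. 140. 156. 211. 218.] mat before [118.75 138.   156.  ]
176.0 [ 241  302   49   38 1113] ((527.0506591796875, 245.13998413085938), (82.56061553955078, 59.67820739746094), 9.73593521118164)
top blue percentiles [110. 129. 141. 194. 201.] mat before [103. 120. 133.]
161.0 [173 165  26  35 826] ((525.517822265625, 246.66839599609375), (82.70722961425781, 58.7993049621582), 9.475874900817871)
pos [ 0.4054 -0.0024  0.2464] delta tool [ 0.1118 -0.2824  0.0816] turn -0.1485525395486036 F [-0.4  0.3 -0.6] t 27.4
[ 0.40713068 -0.30612959  0.06487444] [ 0.37952121 -0.23801228  0.06487444][ WARN:0@0.992] global loadsave.cpp:1063 imwrite_ Unsupported depth image for selected encoder is fallbacked to CV_8U.
```

The plaque is now centred on the mat to within a millimetre or so. Next is the cover.

```bash
echo '[[[1.86, -4.7, 0], 0], [[1.86, -4.7, 0], 0], [[1.86, -4.7, 0], 0], [[1.86, -4.7, 0], 0], [[1.86, -4.7, 0], 0], [[1.86, -4.7, 0], 0], [[1.86, -4.7, 0], 0], [[1.86, -4.7, 0], 0], [[1.86, -4.7, 0], 0], [[1.86, -4.7, 0], 0], [[1.86, -4.7, 0], 0], [[1.86, -4.7, 0], 0], [[0, 0, 4], 0], [[0, 0, 4], 0], [[0, 0, 4], 0], [[0, 0, 4], 0], [[0, 0, 4], 0], [[0, 0, 0], 0], [[0, 0, 0], 0]]' | python3 steer.py | grep -E 'pos|force|wid'
python3 -c "
from h import *
delta(ribtcp(-.072),112.06)"
```

```text
position: [0.4073, -0.3052, 0.1456]
contact_force: [-0.3, 0.2, 0.3]
width: 0.001
finger_force: 0.0
pos [ 0.4073 -0.3052  0.1456] delta tool [ 0.0005 -0.001   0.0807] turn -0.0641525784829895 F [-0.3  0.2  0.3] t 28.98
```

Converted, 0.02 m is 4, 0.012 m is 2.4.

```bash
echo '[[[0, -0.2, 4], 0], [[0, 0, 4], 0], [[0, 0, 4], 0], [[0, 0, 2.4], 0], [[0, 0, 0], 0], [[0, 0, 1], 0], [[0, 0, 0.4], 0], [[0, 0, 0], 0]]' | python3 steer.py | grep -E 'pos|force|wid'
python3 -c "
from h import *
delta(ribtcp(.0015),112.06)"
```

```text
position: [0.4087, -0.3075, 0.0683]
contact_force: [-0.6, 0.1, -1.0]
width: -0.002
finger_force: 0.0
pos [ 0.4087 -0.3075  0.0683] delta tool [0.0009 0.0753 0.0033] turn -0.01668856097053606 F [-0.6  0.1 -1. ] t 29.65
```

```bash
echo '[[[0, 0, 0.4], 0], [[0, 1.2, 0], 0], [[0, 1.2, 0], 0], [[0, 1.2, 0], 0], [[0, 1.2, 0], 0], [[0, 1.2, 0], 0], [[0, 1.2, 0], 0], [[0, 0, 0], 0]]' | python3 steer.py | grep -E 'pos|force|wid'
echo '[[[0, 1.2, 0], 0], [[0, 1.2, 0], 0], [[0, 1.2, 0], 0], [[0, 1.2, 0], 0], [[0, 0.8, 0], 0], [[0, 0, 0], 0]]' | python3 steer.py | grep -E 'pos|force|wid'
python3 -c "
from h import *
delta(ribtcp(.0015),112.06)"
```

```text
position: [0.394, -0.2723, 0.0653]
contact_force: [0.4, 0.3, 0.7]
width: 0.002
finger_force: 0.3
position: [0.3836, -0.2465, 0.0652]
contact_force: [-0.3, -1.8, 0.1]
width: -0.001
finger_force: 0.4
pos [ 0.3836 -0.2465  0.0652] delta tool [0.0005 0.0094 0.0004] turn 0.007135411563623961 F [-0.3 -1.8  0.1] t 30.82
```

```bash
echo '[[[0, 0.8, 0], 0], [[0, 0.6, 0], 0], [[0, 0, 0], 0]]' | python3 steer.py | grep -E 'pos|force'
echo '[[[0, 0.4, 0], 0], [[0, 0, 0], 0]]' | python3 steer.py | grep -E 'pos|force'
echo '[[[0, 0.4, 0], 0], [[0, 0, 0], 0]]' | python3 steer.py | grep -E 'pos|force'
```

```text
position: [0.3811, -0.2404, 0.0651]
contact_force: [-0.5, -1.6, 0.7]
finger_force: 0.6
position: [0.3805, -0.239, 0.0652]
contact_force: [0.7, -1.6, 1.2]
finger_force: 0.8
position: [0.3798, -0.2372, 0.0652]
contact_force: [0.5, -1.5, 0.5]
finger_force: 0.9
```

```bash
for i in 1 2 3; do echo '[[[0, 0.3, 0], 0], [[0, 0, 0], 0]]' | python3 steer.py | grep -E 'pos|contact'; done
```

```text
position: [0.3793, -0.2359, 0.0653]
contact_force: [0.3, -1.3, -0.3]
position: [0.3792, -0.2355, 0.0656]
contact_force: [0.7, -4.5, -1.4]
position: [0.3792, -0.2352, 0.066]
contact_force: [2.0, -8.7, -1.9]
```

The cover has reached its stop. One last press, then I'll back off, retreat and check.

Converted, 0.0015 m is 0.3.

```bash
echo '[[[0, 0.3, 0], 0], [[0, 0, 0], 0]]' | python3 steer.py | grep -E 'pos|contact'
echo '[[[0, -1, 0], 0], [[0, -2, 0], 0], [[0, 0, -6], 0], [[0, 0, -6], 0], [[0, 0, -6], 0], [[0, 0, -6], 0], [[0, 0, -6], 0], [[0, 0, -6], 0], [[0, 6, 0], 0], [[0, 6, 0], 0], [[0, 6, 0], 0], [[0, 6, 0], 0], [[0, 6, 0], 0], [[0, 6, 0], 0], [[0, 6, 0], 0], [[0, 6, 0], 0], [[0, 0, 0], 0], [[0, 0, 0], 0]]' | python3 steer.py | grep -E 'pos|contact'
python3 - <<'E'
from h import *
from scipy.optimize import minimize_scalar
for n in("scene","top"):
    a=manip.camera(n);cv2.imwrite(f"pics/k{n}.png",a);b=cv2.imread(f"pics/{n}0.png")
    # cover score: image bright-neutral mask vs projected cover
    sat=a.max(2).astype(int)-a.min(2);m=((sat<22)&(a.min(2)>110)).astype(float)*2-1
    def sc(t):
        k=np.zeros(a.shape[:2],np.uint8);p=proj(n,ch2w([[.0995,-.0416+t,.0175],[.0995,-.1116+t,.0175],[.0065,-.1116+t,.0175],[.0065,-.0416+t,.0175]],q))
        cv2.fillConvexPoly(k,np.int32(p*16),1,shift=4);return m[k>0].sum()
    ts=np.arange(0,.09,.002);v=[sc(t) for t in ts];print(n,"cover travel ~",ts[np.argmax(v)],max(v))
    for name,c,r in(("jar",[.418,-.082],.034),("redR",[.56,-.148],.025),("redL",[.37,.303],.025)):
        x,y=proj(n,[[*c,.03]])[0].astype(int);d=cv2.absdiff(a,b)[y-15:y+15,x-15:x+15].max(2);print(name,"frac changed",(d>40).mean().round(2))
E
```

```text
position: [0.3791, -0.2348, 0.0664]
contact_force: [2.5, -10.2, -1.7]
position: [0.2929, -0.0223, 0.2452]
contact_force: [0.3, 0.5, 0.6]
scene cover travel ~ 0.068 139.0
jar frac changed 0.0
redR frac changed 0.0
redL frac changed 0.0
top cover travel ~ 0.076 1133.0
jar frac changed 0.7
redR frac changed 0.0
redL frac changed 0.0
```

```bash
python3 -c "
from h import *
s=manip.sense();print(s['t'],s['contact_force']);print(manip.finish_job())"
```

```text
33.6667 [ 0.41081503 -0.53973976 -0.28447452]
the job is handed in; nothing more can be done
None
```

I handed the job in at 33.7 s: the plaque lies flat in the middle of the cork mat and the cover is across the empty slot against its stop; the two red-topped things showed no change in either view, but the jar was confirmed only in the scene view, because its patch of the last top picture had changed, probably hidden by the arm.

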